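# Shim the rocking bench micrometer

### The arm

A 6-joint arm with a two-finger parallel gripper is mounted at the origin on a cart in front of the work surface, level with it; the furniture and walls round the work are solid. World frame = base frame: x ahead of the robot, y to its left, z up, the work surface at z = 0. Lengths are in m, angles in rad, forces in N, time in s.
With the tool pointing down it reaches from about 0.25 to 0.775 m from the base axis. Payload 4 kg.
Tool frame: the origin (TCP) lies on the centre line of the jaws, within the pads' length; the fingertips stand 17 mm ahead of it and the grasp point (between the pads) lies 2 mm behind it; z points along the fingers, y is the line along which they close (so a half turn about z gives the same grasp; the last joint's range is limited). The gripper opens to 94 mm and grips with 3 to 60 N. Pads are 16 mm wide; open, the fingers measure 119 mm over their backs; the gripper's body (75 mm by 177 mm) begins 78 mm behind the grasp point.
Start: joints at [-1.262, 0.087, 1.371, -0, 1.684, -0.103], TCP at [0.22, -0.504, 0.223] pointing down, gripper open.
Joint ranges: [-3.1, 3.1], [-0.76, 2.03], [0.27, 2.55], [-1.08, 4.22], [0.17, 2.65], [-2.57, 2.57]. Speed limits (rad/s): [2.79, 2.79, 3.14, 3.14, 3.14, 3.14].

### API

Orientations are given as [roll, pitch, yaw] about the fixed x, y, z axes, in that order (R = Rz(yaw) Ry(pitch) Rx(roll)).
In Python, from bench import robot gives the robot as it stands.
- The arm moves only by the tool servo_tool, never from a script. Its argument "plan" is a list of rows, each a list of 7 numbers: the shift along the tool's x, y, z normalised to -1 to 1, where 1 is 0.1 m, then the turn, a rotation vector about the tool's x, y, z normalised to -1 to 1, where 1 is pi/2 rad, then the finger opening in mm, from 0 to 94. In form: [[x, y, z, ax, ay, az, gripper], ...]. A call has 1 to 12 rows; each row is the pose to reach, as a shift and turn from the pose commanded when the call began, along the tool's axes at that moment; what a row does not reach only later rows make up. A row lasts 1/12 s, in which the tool goes at most 41.7 mm and 7.16 degrees, less where a joint would pass 70% of its speed; a pose out of reach is approached as far as the arm can. A call with a number of a shift or a turn outside -1 to 1 is refused whole. A call with a gripper value outside its range is refused whole. The fingers move at their own pace and stop on an object; the grip force is fixed at half the most. Time passes only in rows, so rows that repeat a pose let the fingers close. It gives the time, the measured TCP pose, the force, the opening and the grip force at its end, in the units of the state.
- robot.get_obs(): the state, without advancing time (a new reading comes with each control period).
- robot.snapshot(name): name is "scene" or "side" or "wrist"; returns the picture (480x640x3 uint8, red, green, blue); there is no depth.
- robot.camera_params(name): a dict with "camera_matrix" (3x3 intrinsics, pixels), "rvec" (rotation vector, rad) and "tvec" (3), from world to camera coordinates, as OpenCV has them; the wrist camera has in their place "tool_from_camera" (4x4, takes a point from camera to tool coordinates, whose origin is the TCP and whose axes are the flange's). Camera axes: x right, y down, z forward; pixel columns grow to the right and rows downward; lengths in m; the calibration is good to about 2 mm. A picture is of the moment at which its call begins: read the wrist's pose just before it. camera_params takes no time and is no camera call.
- robot.close_job(): hands the job in; it is judged then, once.
Trained networks look in the newest picture that a camera, given by its name, has taken for a name from the list of things; names that differ only in an ending like _2 or _b are one class to them, and where a whole thing is asked for, a point or a joint stands for the part that bears it (a point fixed in the world has none). Each returns a list of dicts, best first, with "conf" (0 to 1); they miss things now and then, are a little off and sometimes report something else, mostly with a low value. They report only what shows in the picture. A call takes as long as a camera call. They do not tell look-alikes from the thing itself.
- robot.find_in(thing, camera): "extent" ([centre column, centre row, width, height] in pixels, round what is visible of it).
The state is a dict: "time": time; "joint_positions": joint angles; "qvel": joint speeds; "joint_torque": joint torques, N m; "tool_pos": TCP position; "ee_rot": TCP orientation; "wrist_force": force on the tool from outside, world axes, zero at the start; "wrist_torque": the same for the moment, N m; "width": finger opening in m; "finger_force": force on a finger pad.
Only numpy, scipy, OpenCV 4.12 (cv2) and the standard library are available. Lean on these libraries where they do the work, as an engineer would, in place of code of your own. Each camera call takes 0.05 s, during which the arm holds its last target. There are 200 camera calls.

### The job

The bench micrometer has lost the rubber from one of its four feet and rocks on the worktop. Push the orange wedge along the worktop, thin end first, under the bare steel foot until the micrometer stands level and firm; only push, never lift either of them, and do not shove the micrometer out of its place. Then press down with the fingertips on the corner of its base diagonally opposite the bare foot to prove that it no longer rocks, take the hand away, and leave the other things lying as they are.

Things in the scene. Friction and masses are not known exactly. Their poses are not given: they have to be found in the camera images.
- micrometer: Dark green bench micrometer, about 1.2 kg, at most 77 mm high. Origin: centre of the base, in the plane of its three rubber feet; z up (level when vertical), y along its length. Steel thimble at the +y end, small white dial near the -y end looking to -x. Four feet at x +-40, y +-75 mm: three black rubber domes and, at x -40, y +75 (thimble end, dial side), the bare one.
- base_centre (a point): Top of the base plate over its centre, 30 mm above the plane of the feet; axes as the micrometer's. The plate is 112 mm (x) by 186 mm (y), 12 mm thick, its underside 18 mm up. The weight lies to the bare foot's side: at the start it leans 0.085 rad on to that foot, the opposite corner 6 mm up; 3 N there rocks it over. Moderate grip: once it is level, pushing the wedge much further shoves it along.
- bare_foot (a point): Lowest point of the bare foot, a domed steel screw of 10 mm radius without rubber, 6 mm shorter than the others: at x -40, y +75, z +6 mm in the micrometer's frame, touching the worktop at the start. Axes as the micrometer's.
- test_corner (a point): The place to press: top of the round corner boss (27 mm across, with a steel screw head) diagonally opposite the bare foot, at x +40, y -75 mm of the micrometer, 35 mm above the plane of the feet. Axes as the micrometer's. The anvil post stands about 40 mm away to -x.
- wedge: Orange plastic wedge, loose, 35 g, 100 mm long (x), 32 mm wide (y), flat below, lying on the worktop; its faintly ribbed top rises 1 in 8 from 1.2 mm at the toe (x +50 mm) to 13.7 mm at the heel (x -50 mm), a flat upright face. Origin: centre of the underside. It starts on the micrometer's +y side, toe 20 to 70 mm short of the bare foot, pointing at it within 10 mm sideways and 0.15 rad.
- wedge_centre (a point): Centre of the wedge, 6.5 mm above its underside, half-way along and across; axes as the wedge's. The micrometer comes level when the bare foot bears on the wedge about 40 mm from the toe (x +10 mm), some 60 mm of the wedge still standing out. It slides easily and stays put under the foot by friction.
- loupe: black eye loupe, a flared cup 38 mm across and 33 mm high; origin under its centre
- screwdriver: precision screwdriver with a blue ring, 13 x 100 x 15 mm, lying flat; origin under its middle
- tin: round aluminium parts tin with glazed lid, 47 mm across, 14 mm high; origin under its centre
- tweezers: brass-coloured tweezers, 11 x 120 x 10 mm, lying flat; origin under their middle
- brush: wooden dust brush, 12 x 169 x 13 mm, lying flat; origin under its middle
Not all that is in view belongs to the job. Several things have the shape of the wedge; the one meant has the colours described above.

How it is judged:
By the outcome, as a careful person would: the job done as asked, in the order asked, and still so for the second after the job is handed in, with the robot touching nothing.
It also fails if it takes over 53 s, if anything falls off the work surface, if the arm or the gripper's body presses on something with over 40 N, if the wrist force passes 120 N, or if a joint passes its speed limit or range.

## Working session

There is one attempt and no reset: what is moved stays moved. The work goes in short steps, Python scripts to look and compute and a tool call to move; the robot and the scene stay as the last step left them, time stands still between calls to the robot, and variables do not carry over. Pictures are saved under pics/ and viewed, at most 10 in all, crops included, and the job is handed in when it is done.

Besides the shell and the picture viewer there is one more tool, called after "Request:" as name(argument=value, ...), one argument or row to a line, values as JSON. servo_tool: Moves the arm, as the interface text tells. Scaled input: -1 to 1 covers 0.1 m each way for a shift and pi/2 rad each way for a turn. Its arguments: {"type":"object","properties":{"plan":{"type":"array","items":{"type":"array","items":{"type":"number"}}}},"required":["plan"]}

```bash
mkdir -p pics; ls
python3 - <<'E'
from bench import robot
import cv2,numpy as np
for c in("scene","side"):
    im=robot.snapshot(c); cv2.imwrite(f"pics/{c}0.png",im[:,:,::-1])
    p=robot.camera_params(c); R=cv2.Rodrigues(np.array(p["rvec"],float))[0]
    print(c,np.round(p["camera_matrix"],1).tolist(),(-R.T@np.array(p["tvec"]).ravel()).round(3),R[2].round(2))
    for t in("wedge","micrometer","bare_foot","test_corner","base_centre","wedge_centre"):
        print(t,[(np.round(d["extent"]).tolist(),round(d["conf"],2)) for d in robot.find_in(t,c)][:4])
o=robot.get_obs();print({k:np.round(v,3) for k,v in o.items()})
E
```

```text
pics
scene [[547.6, 0.0, 313.2], [0.0, 547.6, 239.8], [0.0, 0.0, 1.0]] [-0.114  0.494  0.808] [ 0.6  -0.32 -0.73]
wedge [([287.0, 295.0, 22.0, 44.0], 0.91), ([320.0, 242.0, 46.0, 28.0], 0.58)]
micrometer [([373.0, 200.0, 103.0, 66.0], 0.91)]
bare_foot [([374.0, 202.0, 106.0, 62.0], 0.92)]
test_corner [([370.0, 199.0, 100.0, 63.0], 0.9)]
base_centre [([374.0, 198.0, 96.0, 65.0], 0.81)]
wedge_centre [([286.0, 294.0, 25.0, 45.0], 0.73), ([319.0, 242.0, 51.0, 31.0], 0.56), ([265.0, 206.0, 14.0, 22.0], 0.23)]
side [[465.0, 0.0, 316.2], [0.0, 465.0, 230.9], [0.0, 0.0, 1.0]] [0.102 0.848 0.382] [ 0.47 -0.79 -0.4 ]
wedge [([311.0, 241.0, 37.0, 21.0], 0.73), ([318.0, 278.0, 53.0, 27.0], 0.66), ([407.0, 249.0, 25.0, 16.0], 0.3)]
micrometer [([330.0, 201.0, 86.0, 50.0], 0.9), ([372.0, 289.0, 41.0, 29.0], 0.74)]
bare_foot [([331.0, 206.0, 85.0, 50.0], 0.8)]
test_corner [([333.0, 202.0, 88.0, 59.0], 0.81)]
base_centre [([331.0, 203.0, 92.0, 54.0], 0.74)]
wedge_centre [([308.0, 242.0, 38.0, 25.0], 0.74), ([319.0, 278.0, 50.0, 28.0], 0.68), ([332.0, 203.0, 90.0, 53.0], 0.21)]
{'time': np.float64(0.7), 'joint_positions': array([-1.262,  0.087,  1.371,  0.   ,  1.684, -0.103]), 'qvel': array([-0.001,  0.001,  0.   , -0.   ,  0.001, -0.   ]), 'joint_torque': array([-2.0000e-03, -3.3992e+01, -3.0252e+01,  7.1000e-02,  2.4000e-02,
        0.0000e+00]), 'tool_pos': array([ 0.22 , -0.504,  0.223]), 'ee_rot': array([3.141, 0.   , 0.412]), 'wrist_force': array([-0.487, -0.026,  0.031]), 'wrist_torque': array([ 0.031, -0.035, -0.048]), 'finger_force': np.float64(0.0), 'width': np.float64(0.094)}
```

Run:
```python
import cv2,numpy as np
a=cv2.imread("pics/scene0.png");b=cv2.imread("pics/side0.png")
cv2.imwrite("pics/scene_c.png",cv2.resize(a[140:340,220:460],(720,600),interpolation=cv2.INTER_CUBIC))
cv2.imwrite("pics/side_c.png",cv2.resize(b[160:320,240:440],(750,600),interpolation=cv2.INTER_CUBIC))
```

```text
(no output)
```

View pics/scene_c.png

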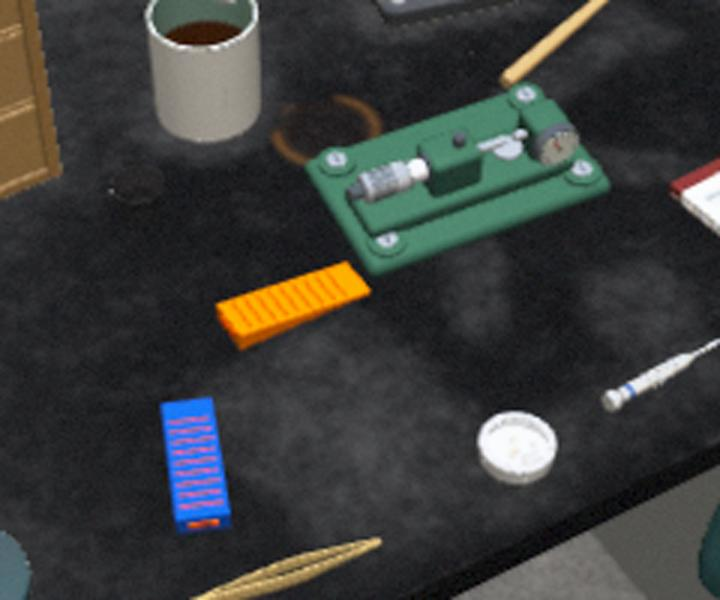

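View pics/side_c.png

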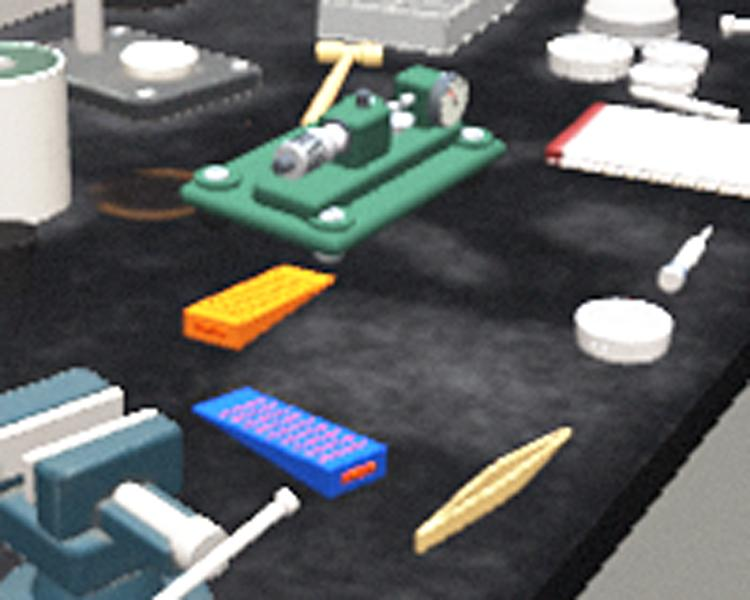

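The orange wedge is at scene px (318,242). The blue look-alike at (287,295) is the wrong colour, and the crops confirm orange as the one meant. The bare foot's screw is at scene (349,220), nearest the wedge toe. Next I fit poses from points in both views.

```bash
cat > h.py <<'E'
import cv2,numpy as np
from scipy.optimize import least_squares
from scipy.spatial.transform import Rotation as Ro
from bench import robot
S=lambda p:(220+(p[0]+.5)/3-.5,140+(p[1]+.5)/3-.5)
D=lambda p:(240+(p[0]+.5)/3.75-.5,160+(p[1]+.5)/3.75-.5)
def cam(c):
    p=robot.camera_params(c);return [np.array(p[k],float) for k in("rvec","tvec","camera_matrix")]
def proj(c,X):
    r,t,K=c;return cv2.projectPoints(np.asarray(X,float).reshape(-1,1,3),r,t,K,None)[0].reshape(-1,2)
def flat(p,X): return Ro.from_euler('z',p[2]).apply(X)+[p[0],p[1],0]
ax=np.array([80,150,0.])/170
def lean(X,a=.085):  # about the diagonal foot line; sinks the -x,+y corner
    return Ro.from_rotvec(-ax*a).apply(X)
def fit(model,obs,p0):
    f=lambda p:np.concatenate([(proj(c,model(p,np.array(X)))-uv).ravel() for c,X,uv in obs])
    return least_squares(f,p0,x_scale=[.1,.1,.3],loss='soft_l1'),f
E
python3 - <<'E'
from h import *
sc,sd=cam("scene"),cam("side")
m=lambda p,X:flat(p,lean(X))
print("foot",lean([-.04,.075,.006]),"opp",lean([.04,-.075,0]))
M=[(sc,[[.04,.075,.036],[-.04,.075,.036],[.04,-.075,.036],[-.04,-.075,.036]],np.array([S(q) for q in[(337,158),(387,240),(526,93),(583,168)]])),
   (sd,[[.04,.075,.036],[-.04,.075,.036],[-.04,-.075,.036]],np.array([D(q) for q in[(216,174),(334,215),(474,133)]]))]
g=.5
for lab,mm in(("lean",m),("flipsign",lambda p,X:flat(p,lean(X,-.085)))):
    r,f=fit(mm,M,[.4,.0,0.]);print(lab,r.x.round(4),f(r.x).round(1))
    if lab=="lean":
        pm=r.x; 
        for n,X in(("foot",[-.04,.075,.006]),("corner",[.04,-.075,.035])):print(n,m(r.x,np.array([X])).round(4))
for i in(0,1):
    r,f=fit(m,[M[i]],pm);print("single",i,r.x.round(4),f(r.x).round(1))
h,t=.0137,.0012
W=[(sc,[[.05,.016,t],[.05,-.016,t],[-.05,.016,h],[-.05,-.016,0]],np.array([S(q) for q in[(348,262),(371,290),(217,305),(241,349)]])),
   (sd,[[.05,-.016,t],[-.05,.016,h],[-.05,-.016,0],[-.05,.016,0]],np.array([D(q) for q in[(336,278),(184,316),(240,349),(186,337)]]))]
r,f=fit(flat,W,[.4,.1,-1.6]);print("wedge",r.x.round(4),f(r.x).round(1)); 
for i in(0,1):
    q,f=fit(flat,[W[i]],r.x);print("single",i,q.x.round(4),f(q.x).round(1))
ft=m(pm,np.array([[-.04,.075,.006]]))[0]
print("foot in wedge frame",Ro.from_euler('z',-r.x[2]).apply(ft-[r.x[0],r.x[1],0]).round(4))
print(np.round(robot.camera_params("wrist")["tool_from_camera"],3), robot.camera_params("wrist")["camera_matrix"])
E
```

```text
foot [-4.02245938e-02  7.51197833e-02 -1.44395626e-05] opp [ 0.03977514 -0.07488007  0.00599278]
lean [ 0.5753 -0.0085 -0.088 ] [-0.4  0.3 -0.2 -0.4 -0.1  0.2 -0.2  0.1  0.9 -0.6 -0.  -0.7  0.1 -0.4]
foot [[ 0.5418  0.0699 -0.    ]]
corner [[ 0.6058 -0.0849  0.0409]]
flipsign [ 0.5701 -0.0051 -0.0881] [-0.4  0.4  0.  -4.7 -0.6  4.5 -0.2  0.2  1.  -0.5  0.1 -6.1  0.1 -0.4]
single 0 [ 0.5752 -0.009  -0.0867] [-0.1  0.3  0.1 -0.5  0.   0.2 -0.   0. ]
single 1 [ 0.5741 -0.0048 -0.0856] [ 0.5  0.1 -0.3 -0.  -0.2  0.1]
wedge [ 0.5415  0.1411 -1.5519] [-0.7 -0.  -0.1  0.4 -0.2 -0.2 -0.1  0.2  0.1 -0.2  0.5 -1.6  0.1 -0.
  0.1 -0.6]
single 0 [ 0.5414  0.1405 -1.5534] [-0.4 -0.1  0.2  0.3  0.1 -0.3  0.1  0.1]
single 1 [ 0.5407  0.1433 -1.5452] [-0.2  0.3  0.3 -1.  -0.   0.6 -0.1  0. ]
foot in wedge frame [ 0.0712 -0.001  -0.    ]
[[ 0.001 -0.962 -0.273  0.078]
 [ 1.     0.001 -0.    -0.001]
 [ 0.001 -0.273  0.962 -0.163]
 [ 0.     0.     0.     1.   ]] [[378.57992437   0.         319.35018079]
 [  0.         378.57992437 249.01310048]
 [  0.           0.           1.        ]]
```

View pics/scene0.png

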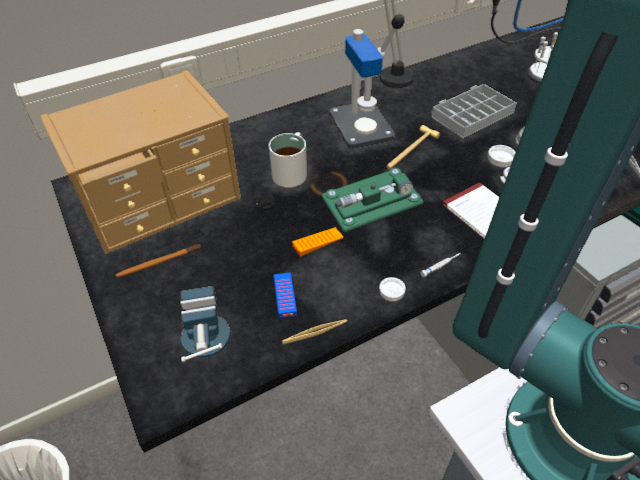

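Run:
```python
from h import *
def g(c,uv,z):
    r,t,K=c;R=cv2.Rodrigues(r)[0];C=-R.T@t.ravel();d=R.T@np.linalg.inv(K)@[*uv,1];return (C+d*(z-C[2])/d[2]).round(3)
sc,sd=cam("scene"),cam("side")
print("mug bottom L,R,front",[g(sc,S(p),0) for p in[(160,125),(258,118),(207,138)]])
print("mug rim front at z .09",[g(sc,S(p),.09) for p in[(148,30),(259,28),(205,50)]])
print("vise handle end/jaw",[g(sd,D(p),z) for p,z in[((290,498),.03),((180,420),.06),((155,410),.08)]])
print("box edge",g(sc,S((62,178)),0))
```

```text
mug bottom L,R,front [array([0.751, 0.139, 0.   ]), array([0.722, 0.072, 0.   ]), array([0.721, 0.115, 0.   ])]
mug rim front at z .09 [array([0.75 , 0.142, 0.09 ]), array([0.713, 0.073, 0.09 ]), array([0.71 , 0.117, 0.09 ])]
vise handle end/jaw [array([0.404, 0.344, 0.03 ]), array([0.444, 0.359, 0.06 ]), array([0.435, 0.388, 0.08 ])]
box edge [0.734 0.226 0.   ]
```

Scene view: the orange wedge (318,242) sits on its line to the foot. The mug (288,160) and vise (203,325) clear the planned hand positions. Now I go to a point 20 mm behind the heel.

Request:
servo_tool(
  plan=[
    [1,-0.9,0,0,0,-0.75,4],
    [1,-0.9,0,0,0,-0.75,4],
    [1,-0.9,0,0,0,-0.75,4],
    [1,-0.9,0,0,0,-0.75,4],
    [1,-0.9,0,0,0,-0.75,4],
    [1,-0.9,0,0,0,-0.75,4],
    [1,-0.9,0,0,0,-0.75,4],
    [1,-0.9,0,0,0,-0.75,4],
    [1,-0.9,0,0,0,-0.75,4],
    [1,-0.9,0,0,0,-0.75,4],
  ],
)

```text
time: 1.53
tool_pos: [0.2758, -0.3815, 0.2226]
ee_rot: [3.141, 0.0, 1.595]
wrist_force: [-0.3, 0.3, -0.2]
width: 0.0312
finger_force: 0.0
```

Request:
servo_tool(
  plan=[
    [1,0.46,0,0,0,0,4],
    [1,0.46,0,0,0,0,4],
    [1,0.46,0,0,0,0,4],
    [1,0.46,0,0,0,0,4],
  ],
)

```text
time: 1.87
tool_pos: [0.3213, -0.2771, 0.223]
ee_rot: [3.14, -0.001, 1.595]
wrist_force: [-1.1, 0.2, 0.4]
width: 0.0054
finger_force: 0.0
```

Request:
servo_tool(
  plan=[
    [1,0.46,0,0,0,0,4],
    [1,0.46,0,0,0,0,4],
    [1,0.46,0,0,0,0,4],
    [1,0.46,0,0,0,0,4],
  ],
)

```text
time: 2.2
tool_pos: [0.3651, -0.1768, 0.2229]
ee_rot: [3.14, -0.001, 1.595]
wrist_force: [-0.5, -0.1, 0.4]
width: 0.004
finger_force: 0.0
```

Request:
servo_tool(
  plan=[
    [1,0.46,0,0,0,0,4],
    [1,0.46,0,0,0,0,4],
    [1,0.46,0,0,0,0,4],
    [1,0.46,0,0,0,0,4],
  ],
)

```text
time: 2.53
tool_pos: [0.4092, -0.0765, 0.2226]
ee_rot: [3.141, -0.001, 1.595]
wrist_force: [0.1, -0.2, 0.3]
width: 0.004
finger_force: 0.0
```

Request:
servo_tool(
  plan=[
    [1,0.46,0,0,0,0,4],
    [1,0.46,0,0,0,0,4],
    [1,0.46,0,0,0,0,4],
    [1,0.46,0,0,0,0,4],
  ],
)

```text
time: 2.87
tool_pos: [0.4534, 0.0239, 0.2222]
ee_rot: [3.141, -0.001, 1.594]
wrist_force: [-0.2, -0.4, -0.4]
width: 0.0037
finger_force: 0.0
```

Request:
servo_tool(
  plan=[
    [1,0.46,0,0,0,0,4],
    [1,0.46,0,0,0,0,4],
    [1,0.46,0,0,0,0,4],
    [1,0.46,0,0,0,0,4],
  ],
)

```text
time: 3.2
tool_pos: [0.4977, 0.1244, 0.2217]
ee_rot: [-3.141, -0.001, 1.593]
wrist_force: [-0.4, 0.2, -0.6]
width: 0.004
finger_force: 0.0
```

Request:
servo_tool(
  plan=[
    [1,0.46,0,0,0,0,4],
    [1,0.46,0,0,0,0,4],
    [1,0.46,0,0,0,0,4],
    [1,0.46,0,0,0,0,4],
    [1,0.46,0,0,0,0,4],
  ],
)

```text
time: 3.62
tool_pos: [0.5409, 0.2221, 0.2216]
ee_rot: [-3.14, 0.002, 1.59]
wrist_force: [0.6, -0.2, 0.5]
width: 0.004
finger_force: 0.0
```

```bash
cat >> h.py <<'E'
def wcam():
    o=robot.get_obs();p=robot.camera_params("wrist");T=np.eye(4);T[:3,:3]=Ro.from_euler('xyz',o["ee_rot"]).as_matrix();T[:3,3]=o["tool_pos"]
    E=np.linalg.inv(T@np.array(p["tool_from_camera"]));return [cv2.Rodrigues(E[:3,:3])[0],E[:3,3],np.array(p["camera_matrix"])]
WB=np.array([[x,y,z] for y in(-.016,.016) for x,z in((.05,0),(.05,.0012),(-.05,.0137),(-.05,0))])
def orange(im):
    hsv=cv2.cvtColor(im,cv2.COLOR_RGB2HSV);m=cv2.inRange(hsv,(8,150,90),(22,255,255))
    n,l,s,_=cv2.connectedComponentsWithStats(m);i=1+s[1:,4].argmax();return (l==i).astype(np.uint8),s[i]
E
python3 - <<'E'
from h import *
c=wcam();im=robot.snapshot("wrist")
P=proj(c,flat([.5415,.1411,-1.5519],WB)).round(0);print(P.tolist())
m,s=orange(im);print(s)
cv2.polylines(im,[cv2.convexHull(P.astype(np.int32))],True,(0,0,255),1)
for q in proj(c,flat([.5753,-.0085,-.088],lean([[.04,.075,.036],[-.04,.075,.036],[.04,-.075,.036],[-.04,-.075,.036]]))):cv2.circle(im,tuple(int(v) for v in q.round()),3,(255,0,0),1)
cv2.imwrite("pics/w1.png",im[:,:,::-1])
E
```

```text
[[306.0, 335.0], [306.0, 336.0], [304.0, 254.0], [305.0, 250.0], [334.0, 335.0], [334.0, 336.0], [336.0, 254.0], [335.0, 250.0]]
[ 511  346   56   44 1706]
```

View pics/w1.png

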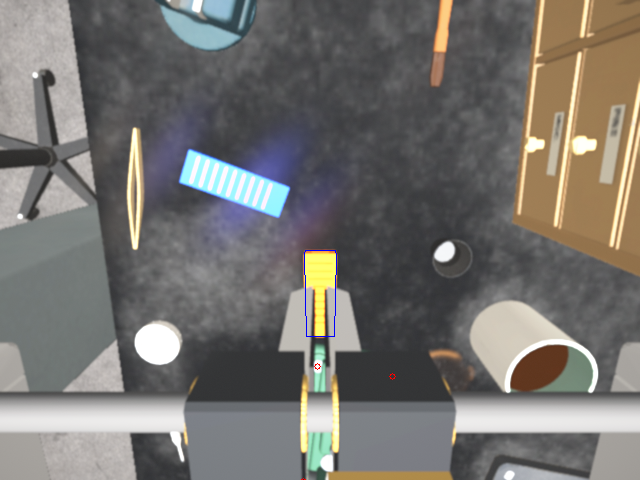

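The wrist view shows the wedge matching the projected outline (columns 304–336, heel row 250), and the bare-foot screw at (317,366) is where the fit puts it. I lower the fingers behind the heel.

Request:
servo_tool(
  plan=[
    [0,0,0.4,0,0,0,4],
    [0,0,0.8,0,0,0,4],
    [0,0,1,0,0,0,4],
    [0,0,1,0,0,0,4],
  ],
)

```text
time: 4.0
tool_pos: [0.5365, 0.2198, 0.1163]
ee_rot: [-3.13, 0.004, 1.587]
wrist_force: [-0.3, -0.1, -0.5]
width: 0.0038
finger_force: 0.0
```

Request:
servo_tool(
  plan=[
    [0,0,0.4,0,0,0,4],
    [0,0,0.7,0,0,0,4],
    [0,0,0.9,0,0,0,4],
    [0,0,1,0,0,0,4],
    [0,0,1,0,0,0,4],
  ],
)

```text
time: 4.42
tool_pos: [0.5396, 0.222, 0.0216]
ee_rot: [-3.139, 0.001, 1.588]
wrist_force: [-1.3, -0.6, -0.8]
width: 0.004
finger_force: 0.0
```

Request:
servo_tool(
  plan=[
    [-0.1,0,0,0,0,0,4],
    [-0.18,0,0,0,0,0,4],
    [-0.22,0,0,0,0,0,4],
    [-0.26,0,0,0,0,0,4],
    [-0.3,0,0,0,0,0,4],
    [-0.34,0,0,0,0,0,4],
    [-0.38,0,0,0,0,0,4],
    [-0.42,0,0,0,0,0,4],
    [-0.44,0,0,0,0,0,4],
    [-0.44,0,0,0,0,0,4],
  ],
)

```text
time: 5.25
tool_pos: [0.5412, 0.1796, 0.0226]
ee_rot: [3.141, -0.0, 1.59]
wrist_force: [-0.2, 1.6, 0.4]
width: 0.0037
finger_force: 0.6
```

Request:
servo_tool(
  plan=[
    [-0.02,0,0,0,0,0,4],
    [-0.04,0,0,0,0,0,4],
    [-0.06,0,0,0,0,0,4],
    [-0.08,0,0,0,0,0,4],
    [-0.1,0,0,0,0,0,4],
    [-0.12,0,0,0,0,0,4],
    [-0.14,0,0,0,0,0,4],
    [-0.16,0,0,0,0,0,4],
    [-0.18,0,0,0,0,0,4],
    [-0.2,0,0,0,0,0,4],
  ],
)

```text
time: 6.08
tool_pos: [0.5416, 0.1595, 0.0226]
ee_rot: [3.141, -0.0, 1.59]
wrist_force: [-1.1, 3.0, 1.6]
width: 0.0043
finger_force: 1.6
```

Request:
servo_tool(
  plan=[
    [-0.02,0,0,0,0,0,4],
    [-0.04,0,0,0,0,0,4],
    [-0.06,0,0,0,0,0,4],
    [-0.08,0,0,0,0,0,4],
    [-0.1,0,0,0,0,0,4],
    [-0.12,0,0,0,0,0,4],
    [-0.14,0,0,0,0,0,4],
    [-0.14,0,0,0,0,0,4],
  ],
)

```text
time: 6.75
tool_pos: [0.5416, 0.1448, 0.0223]
ee_rot: [-3.141, 0.001, 1.59]
wrist_force: [-0.8, 2.0, 1.7]
width: 0.0045
finger_force: 0.8
```

Run:
```python
from h import *
print(robot.get_obs()["wrist_force"].round(2))
sc,sd=robot.snapshot("scene"),robot.snapshot("side")
a=cv2.resize(sc[150:270,290:440],(500,400),interpolation=cv2.INTER_CUBIC)
a=cv2.resize(sc[160:260,280:440],(640,400),interpolation=cv2.INTER_CUBIC)
cv2.imwrite("pics/raw_sc.png",sc[:,:,::-1]);cv2.imwrite("pics/raw_sd.png",sd[:,:,::-1])
b=sd[160:280,280:400]; a=sc[150:270,300:440]
k=5
cv2.imwrite("pics/p1.png",np.hstack([cv2.resize(a,(420,360)),cv2.resize(b,(360,360))])[:,:,::-1])
```

```text
[-0.76  1.96  1.74]
```

View pics/p1.png

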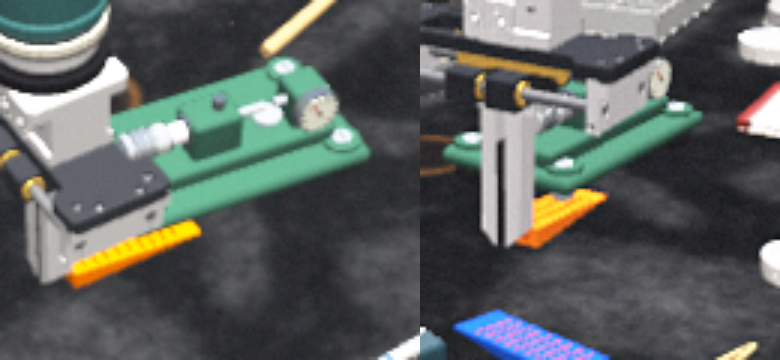

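Both views show the foot riding on the wedge and no sign of the micrometer shifting. I check the numbers before pushing further.

```bash
cat >> h.py <<'E'
SCR=np.array([[.04,.075,.036],[-.04,.075,.036],[.04,-.075,.036],[-.04,-.075,.036]])
def screws(old,new,pose,a,c):
    # shift of screw patches between pictures (template match), px
    out=[]
    for q in proj(c,flat(pose,lean(SCR,a))):
        u,v=q.round().astype(int);t=old[v-5:v+6,u-6:u+7];w=new[v-13:v+14,u-14:u+15]
        r=cv2.matchTemplate(cv2.resize(w,None,fx=8,fy=8,interpolation=cv2.INTER_CUBIC),cv2.resize(t,None,fx=8,fy=8,interpolation=cv2.INTER_CUBIC),cv2.TM_CCOEFF_NORMED)
        _,m,_,l=cv2.minMaxLoc(r);out.append((round(m,2),l[0]/8-8,l[1]/8-8))
    return out
E
python3 - <<'E'
from h import *
sc,sd=cam("scene"),cam("side");pm=[.5753,-.0085,-.088]
print("toe near px",proj(sc,flat([.5427,.0868,-1.5519],[[.05,-.016,.0012]])),"seen 366.7 226.7")
for n,c in(("sc",sc),("sd",sd)):
    o,w=cv2.imread(f"pics/{'scene' if n=='sc' else 'side'}0.png"),cv2.imread(f"pics/raw_{n}.png")
    print(n,screws(o,w,pm,.085,c))
    print(" level predicts",(proj(c,flat(pm,SCR))-proj(c,flat(pm,lean(SCR)))).round(1).tolist())
E
```

```text
toe near px [[365.6758417 226.7838544]] seen 366.7 226.7
sc [(0.33, 2.0, 0.875), (0.59, 5.0, -1.875), (0.95, -0.5, 0.875), (0.98, -0.125, -0.875)]
 level predicts [[0.1, -1.0], [0.1, -3.2], [-0.3, 1.1], [-0.1, -1.0]]
sd [(0.74, -0.875, -0.25), (0.95, -0.5, -2.75), (0.63, -0.5, 2.125), (0.97, -0.625, -0.25)]
 level predicts [[-0.6, -0.5], [-0.6, -3.2], [-0.7, 2.0], [-0.7, -0.4]]
```

Request:
servo_tool(
  plan=[
    [-0.01,0,0,0,0,0,4],
    [-0.02,0,0,0,0,0,4],
    [-0.03,0,0,0,0,0,4],
    [-0.04,0,0,0,0,0,4],
    [-0.05,0,0,0,0,0,4],
    [-0.05,0,0,0,0,0,4],
  ],
)

```text
time: 7.35
tool_pos: [0.5415, 0.1405, 0.0221]
ee_rot: [-3.141, 0.0, 1.59]
wrist_force: [-0.2, 2.6, -1.0]
width: 0.004
finger_force: 1.2
```

Request:
servo_tool(
  plan=[
    [-0.005,0,0,0,0,0,4],
    [-0.01,0,0,0,0,0,4],
    [-0.01,0,0,0,0,0,4],
  ],
)

```text
time: 7.6
tool_pos: [0.5416, 0.1398, 0.0222]
ee_rot: [-3.141, -0.0, 1.59]
wrist_force: [-0.3, 3.4, -1.5]
width: 0.0038
finger_force: 1.7
```

Request:
servo_tool(
  plan=[
    [-0.005,0,0,0,0,0,4],
    [-0.01,0,0,0,0,0,4],
    [-0.01,0,0,0,0,0,4],
  ],
)

```text
time: 7.85
tool_pos: [0.5417, 0.1388, 0.0223]
ee_rot: [-3.141, -0.0, 1.59]
wrist_force: [-0.8, 4.3, -2.6]
width: 0.0039
finger_force: 2.1
```

```bash
cat > chk.py <<'E'
from h import *
import sys
tag=sys.argv[1]
sc,sd=cam("scene"),cam("side");pm=[.5753,-.0085,-.088]
o=robot.get_obs();print(o["time"].round(2),o["wrist_force"].round(2))
for n,c in(("scene",sc),("side",sd)):
    w=robot.snapshot(n)[:,:,::-1].copy();cv2.imwrite(f"pics/{n}_{tag}.png",w)
    print(n,screws(cv2.imread(f"pics/{n}0.png"),w,pm,.085,c))
E
python3 chk.py b
```

```text
Traceback (most recent call last):
  File "chk.py", line 5, in <module>
    o=robot.get_obs();print(o["time"].round(2),o["wrist_force"].round(2))
                            ^^^^^^^^^^^^^^^
AttributeError: 'float' object has no attribute 'round'
```

```bash
sed -i 's/o\["time"\].round(2)/round(o["time"],2)/' chk.py; python3 chk.py b
```

```text
7.85 [-0.79  4.26 -2.55]
scene [(0.25, -8.0, 5.875), (0.57, -2.25, 1.375), (0.95, -0.375, 0.875), (0.98, 0.125, -1.125)]
side [(0.81, -0.875, -0.25), (0.95, -0.25, -3.125), (0.65, 1.125, 1.25), (0.96, -0.75, -0.375)]
```

Request:
servo_tool(
  plan=[
    [-0.005,0,0,0,0,0,4],
    [-0.008,0,0,0,0,0,4],
    [-0.008,0,0,0,0,0,4],
  ],
)

```text
time: 8.2
tool_pos: [0.5418, 0.1377, 0.0224]
ee_rot: [-3.141, 0.0, 1.59]
wrist_force: [-0.9, 3.8, -2.2]
width: 0.0042
finger_force: 2.1
```

Request:
servo_tool(
  plan=[
    [0.1,0,0,0,0,0,4],
    [0.25,0,0,0,0,0,4],
    [0.4,0,0,0,0,0,4],
    [0.4,0,-0.3,0,0,0,2],
    [0.4,0,-0.7,0,0,0,0],
    [0.4,0,-1,0,0,0,0],
    [0.4,0,-1,0,0,0,0],
  ],
)

```text
time: 8.78
tool_pos: [0.5461, 0.1782, 0.1316]
ee_rot: [3.125, -0.0, 1.59]
wrist_force: [0.8, 0.3, 0.9]
width: 0.0002
finger_force: 0.0
```

```bash
python3 chk.py c
```

```text
8.78 [0.82 0.3  0.89]
scene [(0.85, 0.625, -0.75), (0.97, 0.75, -3.25), (0.96, -0.125, 0.75), (0.97, 0.375, -1.25)]
side [(0.95, 0.25, -0.375), (0.95, 0.125, -3.25), (0.69, -0.25, -1.25), (0.97, -0.5, -0.625)]
```

Request:
servo_tool(
  plan=[
    [-0.35,0.2,-0.35,0,0,0,0],
    [-0.7,0.4,-0.5,0,0,0,0],
    [-1,0.6,-0.5,0,0,0,0],
    [-1,0.6,-0.5,0,0,0,0],
  ],
)

```text
time: 9.22
tool_pos: [0.6058, 0.0731, 0.1724]
ee_rot: [3.139, 0.005, 1.584]
wrist_force: [0.1, 0.2, -0.2]
width: 0.0006
finger_force: 0.0
```

Request:
servo_tool(
  plan=[
    [-0.35,0,0,0,0,0,0],
    [-0.7,0,0,0,0,0,0],
    [-1,0,0,0,0,0,0],
    [-1,0,0,0,0,0,0],
  ],
)

```text
time: 9.55
tool_pos: [0.6038, -0.0265, 0.1698]
ee_rot: [-3.137, 0.004, 1.583]
wrist_force: [-0.1, -0.1, -0.5]
width: 0.0006
finger_force: 0.0
```

Request:
servo_tool(
  plan=[
    [-0.3,0.06,0,0,0,0,0],
    [-0.5,0.09,0,0,0,0,0],
    [-0.65,0.09,0,0,0,0,0],
    [-0.65,0.09,0,0,0,0,0],
  ],
)

```text
time: 9.88
tool_pos: [0.6144, -0.0879, 0.1706]
ee_rot: [-3.138, 0.001, 1.587]
wrist_force: [0.5, 0.2, -0.1]
width: 0.0008
finger_force: 0.0
```

Both views now match the level prediction (bare-foot screw −3.25 px against −3.2). I descend to the test corner.

Request:
servo_tool(
  plan=[
    [0,-0.03,0.35,0,0,0,0],
    [0,-0.03,0.7,0,0,0,0],
    [0,-0.03,1,0,0,0,0],
    [0,-0.03,1,0,0,0,0],
    [0,-0.03,1,0,0,0,0],
  ],
)

```text
time: 10.3
tool_pos: [0.6102, -0.0841, 0.0701]
ee_rot: [-3.136, -0.002, 1.591]
wrist_force: [0.2, -0.3, -0.0]
width: 0.0003
finger_force: 0.0
```

Request:
servo_tool(
  plan=[
    [0,0,0.06,0,0,0,0],
    [0,0,0.1,0,0,0,0],
    [0,0,0.13,0,0,0,0],
    [0,0,0.15,0,0,0,0],
    [0,0,0.15,0,0,0,0],
  ],
)

```text
time: 10.72
tool_pos: [0.6124, -0.0859, 0.0579]
ee_rot: [3.141, 0.0, 1.59]
wrist_force: [-0.5, 0.1, 0.5]
width: 0.0005
finger_force: 0.0
```

Request:
servo_tool(
  plan=[
    [-0.01,-0.03,0,0,0,0,0],
    [-0.01,-0.03,0.02,0,0,0,0],
    [-0.01,-0.03,0.04,0,0,0,0],
    [-0.01,-0.03,0.05,0,0,0,0],
    [-0.01,-0.03,0.05,0,0,0,0],
  ],
)

```text
time: 11.13
tool_pos: [0.6089, -0.0869, 0.052]
ee_rot: [-3.141, -0.0, 1.59]
wrist_force: [0.1, 0.2, -0.0]
width: 0.0002
finger_force: 0.0
```

Request:
servo_tool(
  plan=[
    [0,0,0.01,0,0,0,0],
    [0,0,0.02,0,0,0,0],
    [0,0,0.02,0,0,0,0],
    [0,0,0.02,0,0,0,0],
  ],
)

```text
time: 11.47
tool_pos: [0.6093, -0.087, 0.0506]
ee_rot: [3.141, 0.0, 1.59]
wrist_force: [-0.9, -0.3, -0.1]
width: 0.0007
finger_force: 0.3
```

Request:
servo_tool(
  plan=[
    [0,0,0.005,0,0,0,0],
    [0,0,0.01,0,0,0,0],
    [0,0,0.01,0,0,0,0],
  ],
)

```text
time: 11.72
tool_pos: [0.6094, -0.087, 0.0504]
ee_rot: [3.141, 0.0, 1.59]
wrist_force: [-2.6, 0.6, 5.1]
width: 0.0004
finger_force: 2.4
```

Request:
servo_tool(
  plan=[
    [0,0,0.005,0,0,0,0],
    [0,0,0.01,0,0,0,0],
    [0,0,0.01,0,0,0,0],
  ],
)

```text
time: 11.97
tool_pos: [0.6094, -0.087, 0.0503]
ee_rot: [3.141, 0.0, 1.59]
wrist_force: [-3.4, -0.1, 7.8]
width: 0.0003
finger_force: 4.1
```

Request:
servo_tool(
  plan=[
    [0,0,0.005,0,0,0,0],
    [0,0,0.01,0,0,0,0],
    [0,0,0.01,0,0,0,0],
    [0,0,0.01,0,0,0,0],
    [0,0,0.01,0,0,0,0],
    [0,0,0.01,0,0,0,0],
  ],
)

```text
time: 12.47
tool_pos: [0.6095, -0.087, 0.0502]
ee_rot: [3.14, 0.001, 1.59]
wrist_force: [-4.2, -0.2, 12.3]
width: 0.0003
finger_force: 5.6
```

```bash
python3 chk.py d
```

```text
12.47 [-4.18 -0.18 12.31]
scene [(0.97, 0.5, -0.875), (0.96, 0.875, -3.375), (0.49, 8.0, 4.75), (0.97, 0.375, -1.375)]
side [(0.95, 0.125, -0.375), (0.95, 0.125, -3.375), (0.27, -6.375, -5.25), (0.97, -0.625, -0.625)]
```

The corner holds firm at 12 N with almost no give, where 3 N used to rock it. I take the hand away and verify.

Request:
servo_tool(
  plan=[
    [0,0,-0.05,0,0,0,0],
    [0,0,-0.1,0,0,0,0],
    [0,0,-0.3,0,0,0,0],
    [0,0,-0.6,0,0,0,0],
    [0,0,-1,0,0,0,0],
    [0,0,-1,0,0,0,0],
  ],
)

```text
time: 13.07
tool_pos: [0.6134, -0.0878, 0.1566]
ee_rot: [3.127, 0.004, 1.59]
wrist_force: [0.9, -0.7, 2.2]
width: 0.0006
finger_force: 0.0
```

Request:
servo_tool(
  plan=[
    [-0.3,-0.2,-0.3,0,0,0,0],
    [-0.6,-0.5,-0.6,0,0,0,0],
    [-1,-0.8,-0.6,0,0,0,0],
    [-1,-0.8,-0.6,0,0,0,0],
    [-1,-0.8,-0.6,0,0,0,0],
  ],
)

```text
time: 13.48
tool_pos: [0.5296, -0.192, 0.2092]
ee_rot: [3.14, 0.003, 1.585]
wrist_force: [0.3, 0.5, -0.8]
width: 0.0006
finger_force: 0.0
```

Request:
servo_tool(
  plan=[
    [-0.4,-0.3,0,0,0,0,0],
    [-0.8,-0.6,0,0,0,0,0],
    [-1,-0.8,0,0,0,0,0],
    [-1,-0.8,0,0,0,0,0],
    [-1,-0.8,0,0,0,0,0],
  ],
)

```text
time: 13.9
tool_pos: [0.4523, -0.2909, 0.2068]
ee_rot: [-3.141, -0.001, 1.586]
wrist_force: [0.2, 0.1, 0.1]
width: 0.0003
finger_force: 0.0
```

```bash
python3 chk.py e
python3 - <<'E'
import cv2,numpy as np
a=cv2.imread("pics/scene_e.png")[150:270,290:430];b=cv2.imread("pics/side_e.png")[160:280,280:400]
cv2.imwrite("pics/fin.png",np.hstack([cv2.resize(a,(420,360)),cv2.resize(b,(360,360))]))
E
```

```text
13.9 [0.23 0.07 0.11]
scene [(0.98, 0.5, -1.0), (0.97, 0.75, -3.25), (0.96, -0.125, 0.75), (0.97, 0.375, -1.25)]
side [(0.95, 0.25, -0.375), (0.95, 0.125, -3.25), (0.69, -0.25, -1.25), (0.97, -0.625, -0.625)]
```

View pics/fin.png

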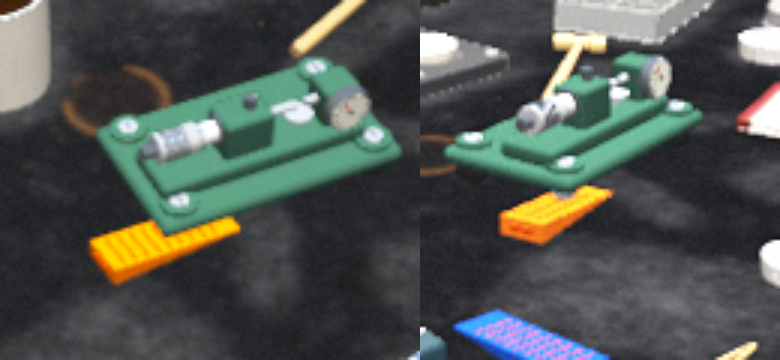

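The final view shows the foot resting on the wedge (side crop 565,193) and everything else untouched. I compare pressed and released frames at sub-pixel level as a last rocking check.

Run:
```python
from h import *
pm=[.5753,-.0085,-.088]
for n in("scene","side"):
    c=cam(n);d,e,b=[cv2.imread(f"pics/{n}_{t}.png",0).astype(np.float32) for t in"dec"]
    for j,q in enumerate(proj(c,flat(pm,SCR))):
        if j==2: continue
        u,v=q.round().astype(int);sl=np.s_[v-8:v+9,u-9:u+10]
        r=[]
        for o in(d,b):
            W=np.eye(2,3,dtype=np.float32)
            cc,W=cv2.findTransformECC(e[sl],o[sl],W,cv2.MOTION_TRANSLATION,(3,200,1e-6));r.append((W[:,2].round(3).tolist(),round(cc,3)))
        print(n,j,"pressed-rel",r[0],"before-rel",r[1])
```

```text
scene 0 pressed-rel ([-0.052000001072883606, 0.024000000208616257], 0.999) before-rel ([1.0160000324249268, 0.5669999718666077], 0.552)
scene 1 pressed-rel ([0.03700000047683716, -0.11100000143051147], 0.988) before-rel ([-0.02800000086426735, 0.006000000052154064], 1.0)
scene 3 pressed-rel ([0.027000000700354576, -0.004999999888241291], 0.997) before-rel ([-0.0020000000949949026, -0.003000000026077032], 1.0)
side 0 pressed-rel ([-0.04899999871850014, 0.029999999329447746], 0.999) before-rel ([0.027000000700354576, -0.017999999225139618], 1.0)
side 1 pressed-rel ([-0.0860000029206276, -0.05400000140070915], 0.997) before-rel ([-0.006000000052154064, -0.014999999664723873], 0.999)
side 3 pressed-rel ([-0.1120000034570694, -0.04600000008940697], 0.999) before-rel ([0.024000000208616257, -0.010999999940395355], 1.0)
```

```bash
python3 -c "
from bench import robot
print(robot.close_job())"
```

```text
the job is handed in; nothing more can be done
None
```

I handed in the job: the orange wedge is under the bare foot, the micrometer measures level (about 1 mm from where it stood), a 12 N press on the test corner moved the bare-foot corner by only about 0.1–0.2 mm, and the hand is clear with nothing else touched.

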